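# Rock the feeder gate over and feed the brass balls

### The arm

A 7-joint arm with a two-finger parallel gripper is mounted at the origin on the work surface. World frame = base frame: x ahead of the robot, y to its left, z up, the work surface at z = 0. Lengths are in m, angles in rad, forces in N, time in s.
With the tool pointing down it reaches from about 0.35 to 0.9 m from the base axis. Payload 8.1 kg.
Tool frame: the origin (TCP) lies between the finger pads; the fingertips stand 25 mm ahead of it and the grasp point (between the pads) lies 6 mm ahead of it (tcp_to_tips is the distance from the TCP to the fingertips, in m); z points along the fingers, x is the direction in which the jaws open and shut, and the axes are right-handed (so a half turn about z gives the same grasp; the last joint's range is limited). The gripper opens to 85 mm and grips with 20 to 120 N. Pads are 22 mm wide; open, the fingers measure 114 mm over their backs; the gripper's body (76 mm by 85 mm) begins 54 mm behind the grasp point. The pads swing forward as they close: fully open they stand 13 mm farther back than shut.
Start: joints at [1.047, 0.434, 0.025, 1.573, -0.012, 1.134, -0.075], TCP at [0.255, -0.57, 0.256] pointing down, gripper open.
Joint ranges: [-2.62, 2.62], [-0.44, 2.09], [-1.27, 1.32], [0.08, 2.57], [-1.32, 4.46], [0.12, 2], [-2.74, 2.74]. Speed limits (rad/s): [2.22, 2.22, 3.01, 3.01, 3.14, 3.14, 3.14].

### API

Orientations are given as [roll, pitch, yaw] about the fixed x, y, z axes, in that order (R = Rz(yaw) Ry(pitch) Rx(roll)).
In Python, from bench import move_ptp, line_to, set_joints, open_jaws, close_gripper, dwell, inverse_kinematics, sense, camera, IKError, hand_in, tcp_to_tips gives the robot as it stands. Calls block until the motion is done:
- move_ptp(position, orientation): joint-space move of the TCP to a pose.
- line_to(position, orientation=None, v=0.15, stop_force=None): straight line of the TCP; orientation=None keeps the orientation; v is the mean speed in m/s. With stop_force (N) it stops when the force on the tool has changed by that much, and returns True; else False.
- set_joints(angles): joint-space move.
- open_jaws() and close_gripper(f_grip=None): open the fingers fully, or close them until they stop; f_grip is the grip in N (None keeps the last).
- dwell(seconds).
- inverse_kinematics(position, orientation): joint angles nearest the present ones, or None.
- sense(): the state.
- camera(name): name is "scene" or "top" or "wrist"; returns a dict with "frame" (480x640x3 uint8, blue, green, red), "z_map" (480x640 float32, m along the optical axis (not along the pixel's ray), 0 where there is no reading), "fx", "fy", "cx", "cy" (pixels), "world_from_camera" (4x4, takes a point from camera to world coordinates). Camera axes: x right, y up, looking along -z (the intrinsics and any distortion apply to the point x, -y, -z); pixel columns grow to the right and rows downward; lengths in m; the calibration is good to about 2 mm. A picture is of the moment at which its call begins.
A pose or a line that the arm cannot do raises IKError and nothing moves.
- hand_in(): hands the job in, once; it reports no verdict.
The state is a dict: "time_s": time; "joint_positions": joint angles; "qvel": joint speeds; "joint_efforts": joint torques, N m; "tool_pos": TCP position; "tool_rot": TCP orientation; "wrist_force": force on the tool from outside, world axes, zero at the start; "wrist_torque": the same for the moment, N m; "finger_gap": finger opening in m.
Only numpy, scipy, OpenCV 4.12 (cv2) and the standard library are available. Lean on these libraries where they do the work, as an engineer would, in place of code of your own. Each camera call takes 0.05 s, during which the arm holds its last target.

### The job

The seesaw gate of the hardware feeder is tipped towards one of the two trays. Using only the fingers, push the gate over its pivot so that it lies tipped the other way, then press the release key down and keep it down until all three brass balls have run out of the top chute into the tray on the gate's new low side. Do not touch the balls, do not knock about the bottle, cup and screwdriver, and leave the gate tipped to its new side with the key let go.

Things in the scene. Friction and masses are not known exactly. Their poses are not given: they have to be found in the camera images.
- feeder: Fixed plywood-based feeder, 560 mm wide, 205 mm deep, at most 185 mm high. Origin under the middle of the gate, on the table; x points away from the robot, y to the left, z up (turned up to 0.3 rad). Gate pivot: along x, 105 mm high. An open top chute slopes down towards the robot from x = +140 to +12 mm (floor 132 mm high there) and drops balls on the middle of the gate.
- tray_left (a point): Middle of the floor (8 mm high) of the left plywood tray, inside 84 mm (x) by 92 mm (y), outer wall 78 mm high, others up to 54 mm; at feeder y = +227 mm. A fixed chute leads into it from the gate's left end.
- tray_right (a point): The same for the right tray, at feeder y = -227 mm.
- gate (a joint): Tilt of the seesaw gate, an aluminium trough 220 mm long (y), 32 mm wide. +0.28 rad: left end fully down, balls roll left; -0.28: right end down. Starts at one of them. A steel disc (40 mm diameter, 30 mm thick, centred 50 mm above the pivot, 35 mm towards the robot) makes it top heavy: past level it falls over by itself and stays. Under 2 N on a tab tips it.
- tab_left (a point): Centre of the top of the steel press tab at the gate's left end: flat plate 46 mm (x) by 40 mm (y), 4 mm thick, sticking out of the gate's near side. In the gate's frame 85 mm left of the pivot, 45 mm towards the robot, 24 mm above the pivot; about 152 mm above the table when up, 129 mm at level, 105 mm when down. Moves with the gate.
- tab_right (a point): The same at the gate's right end, 85 mm right of the pivot.
- key (a joint): Angle of the release key, a steel lever across the top chute hinged along x at feeder x = +60, y = +45, z = 170 mm. 0: at rest, its stop plate holds the balls. Pressing the pad raises it, to a hard end at 0.5 rad; balls pass beyond about 0.4. A spring (pad force 1 N at rest, 3 N fully down) returns it. Held down, all balls leave the chute within about 2 s.
- key_pad (a point): Centre of the top of the key's flat steel pad, 36 mm (x) by 42 mm (y), at feeder x = +60, y = +105 mm, 173 mm above the table at rest; it sinks about 29 mm when fully down, swinging about the key's hinge 60 mm to its right. Moves with the key.
- ball0_center (a point): Centre of a brass ball, 18 mm diameter, 26 g; number 1 in the queue in the top chute, counted from the stop.
- ball1_center (a point): Centre of a brass ball, 18 mm diameter, 26 g; number 2 in the queue in the top chute, counted from the stop.
- ball2_center (a point): Centre of a brass ball, 18 mm diameter, 26 g; number 3 in the queue in the top chute, counted from the stop.
- dye: Bystander: small brown dye bottle, 44 mm diameter, 85 mm high, standing behind the right tray; origin under its centre.
- cup: Bystander: white cup, 68 mm diameter, 70 mm high, standing behind the left tray; origin under its centre.
- screwdriver: Bystander: wooden-handled screwdriver 170 mm long lying on the table between robot and feeder; origin underneath it.
- ball0: The ball of point ball0_center (origin on its skin, turning with it: use the point).
- ball1: The ball of point ball1_center (origin on its skin, turning with it: use the point).
- ball2: The ball of point ball2_center (origin on its skin, turning with it: use the point).

How it is judged:
On the way, in this order (a step that is already met when the one before it is completed fails the run):
1. the gate is rocked over to its other side while all balls still wait in the top chute (distance of tab_left from where it was at the start of the episode above 0.028 m and (value of joint gate above 0.22 rad or value of joint gate below -0.22 rad) and height (world z) of each of ball0_center, ball1_center, ball2_center above 0.125 m), for 0.2 s.
2. the release key is pressed down (value of joint key above 0.35 rad), for 0.1 s.
At the end, for the whole second after the job is handed in: Gate on the side opposite to its start (beyond 0.22 rad, tabs over 28 mm from their start); all three balls at rest (under 0.05 m/s) in the tray on that side, centres under 35 mm high and over 175 mm from the feeder's middle; key back up (under 0.08 rad) (distance of tab_left from where it was at the start of the episode above 0.028 m and ((value of joint gate above 0.22 rad and y of each of ball0_center, ball1_center, ball2_center in the frame of feeder above 0.175 m) or (value of joint gate below -0.22 rad and y of each of ball0_center, ball1_center, ball2_center in the frame of feeder below -0.175 m)) and value of joint key below 0.08 rad and height (world z) of each of ball0_center, ball1_center, ball2_center below 0.035 m and linear speed of each of ball0, ball1, ball2 below 0.05 m/s); the robot touches nothing.
It fails at once if the arm or the body of the gripper, rather than the fingers, presses on the feeder (contact force between the arm and feeder above 3 N).
It fails at once if the robot touches a ball (contact force between any of the arm, the fingers and ball0 above 0.3 N or contact force between any of the arm, the fingers and ball1 above 0.3 N or contact force between any of the arm, the fingers and ball2 above 0.3 N).
It fails at once if a ball is lifted out of the feeder (height (world z) of any of ball0_center, ball1_center, ball2_center above 0.2 m).
It fails at once if the bottle, cup or screwdriver is moved more than 30 mm (distance of any of dye, cup, screwdriver from where it was at the start of the episode above 0.03 m).
It also fails if it takes over 45 s, if anything falls off the work surface, if the arm or the gripper's body presses on something with over 40 N, if the wrist force passes 120 N, or if a joint passes its speed limit or range.

## Working session

There is one attempt and no reset: what is moved stays moved. The work goes in short steps, each a Python script; the robot and the scene stay as the last script left them, time stands still between calls to the robot, and variables do not carry over. Pictures are saved under pics/ and viewed, and the job is handed in when it is done.

```bash
mkdir -p pics; ls
python3 - <<'E'
from bench import *
import cv2,numpy as np
for n in("scene","top"):
    c=camera(n);cv2.imwrite(f"pics/{n}0.png",c["frame"]);np.savez(f"{n}0.npz",**c)
    print(n,c["fx"],c["fy"],c["cx"],c["cy"],c["world_from_camera"].round(3).tolist(),[k for k in c], (c["z_map"]>0).mean())
s=sense();print(s);print(tcp_to_tips)
E
```

```text
pics
scene 515.3882617392516 515.3882617392516 320.79802522569406 231.9528145390838 [[-0.617, -0.696, 0.367, 0.92], [0.787, -0.55, 0.28, 0.284], [0.008, 0.462, 0.887, 0.845], [0.0, 0.0, 0.0, 1.0]] ['frame', 'z_map', 'fx', 'fy', 'cx', 'cy', 'world_from_camera'] 0.99609375
top 460.72692351823497 460.72692351823497 318.6445138644593 234.68884324955172 [[0.02, 0.988, -0.152, 0.475], [-1.0, 0.021, 0.002, 0.05], [0.005, 0.152, 0.988, 0.846], [0.0, 0.0, 0.0, 1.0]] ['frame', 'z_map', 'fx', 'fy', 'cx', 'cy', 'world_from_camera'] 0.9959375
{'time_s': 0.1, 'joint_positions': array([ 1.04742399,  0.43515381,  0.02496629,  1.57400435, -0.01159776,
        1.13400204, -0.07509207]), 'qvel': array([ 0.00032371, -0.00116832,  0.00037344, -0.00200619,  0.00071613,
        0.0006762 , -0.0012321 ]), 'joint_efforts': array([ 2.45709161e-03, -6.71759176e+01,  1.02757037e+00, -3.16902781e+01,
        1.57028460e-02,  7.30722968e-03, -5.45148464e-05]), 'tool_pos': array([ 0.25507815, -0.57012039,  0.2556047 ]), 'tool_rot': array([ 3.14146420e+00,  1.41682198e-03, -1.15007797e+00]), 'wrist_force': array([ 0.43316303, -0.81599979,  0.2468444 ]), 'wrist_torque': array([-0.01139338,  0.01452496, -0.02278063]), 'finger_gap': 0.08530052238714632}
0.025
```

View pics/scene0.png

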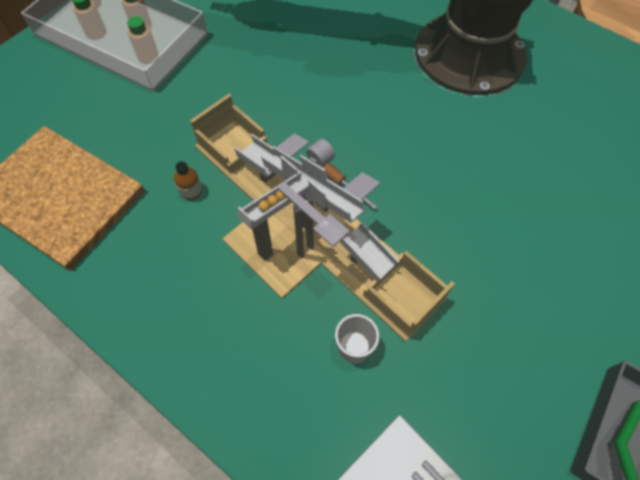

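View pics/top0.png

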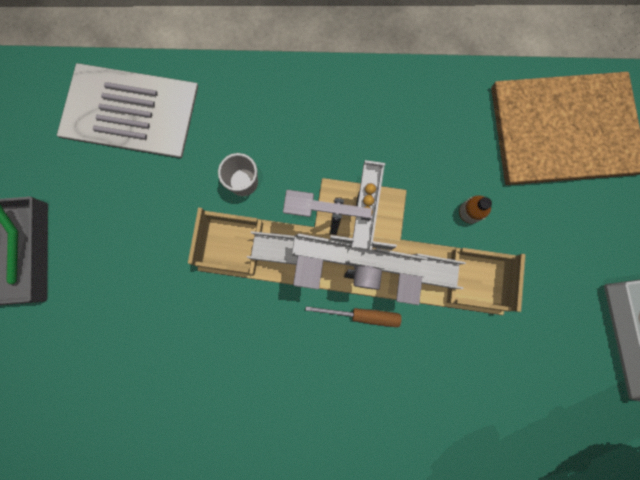

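```bash
cat > h.py <<'E'
import numpy as np,cv2
def cloud(c):
    z=c["z_map"];v,u=np.indices(z.shape)
    x=(u-c["cx"])/c["fx"]*z;y=-(v-c["cy"])/c["fy"]*z
    P=np.stack([x,y,-z,np.ones_like(z)],-1)@c["world_from_camera"].T
    return P[...,:3]
E
python3 - <<'E'
from h import *
c=dict(np.load("top0.npz"));P=cloud(c)
for n,(u,v) in dict(trayL=(226,245),trayR=(488,278),tabL=(308,272),tabR=(410,288),pad=(298,203),pad2=(290,203),disc=(368,274),cup=(238,175),dye=(485,203),sdr=(375,318),sdr2=(310,309),table=(300,400),ball=(370,188),ball2=(368,200)).items():
    print(n,np.median(P[v-2:v+3,u-2:u+3].reshape(-1,3),0).round(4))
cv2.imwrite("pics/topc.png",cv2.resize(c["frame"][140:330,180:535],(800,428),interpolation=cv2.INTER_CUBIC))
h=P[...,2]
cv2.imwrite("pics/toph.png",cv2.applyColorMap(cv2.resize(np.clip(h[140:330,180:535]/0.2*255,0,255).astype(np.uint8),(800,428),interpolation=0),cv2.COLORMAP_JET))
E
```

```text
trayL [0.5815 0.218  0.0074]
trayR [ 0.5312 -0.2614  0.0077]
tabL [0.525  0.0637 0.1509]
tabR [ 0.5061 -0.0995  0.1038]
pad [0.6263 0.0807 0.1724]
pad2 [0.6259 0.0927 0.1727]
disc [ 0.5224 -0.0244  0.1718]
cup [0.7153 0.2028 0.0047]
dye [ 0.653  -0.232   0.0841]
sdr [ 0.4557 -0.0535  0.0242]
sdr2 [0.4689 0.0612 0.0131]
table [ 3.101e-01  7.530e-02 -2.000e-04]
ball [ 0.6528 -0.0274  0.168 ]
ball2 [ 0.635  -0.025   0.1641]
```

View pics/topc.png

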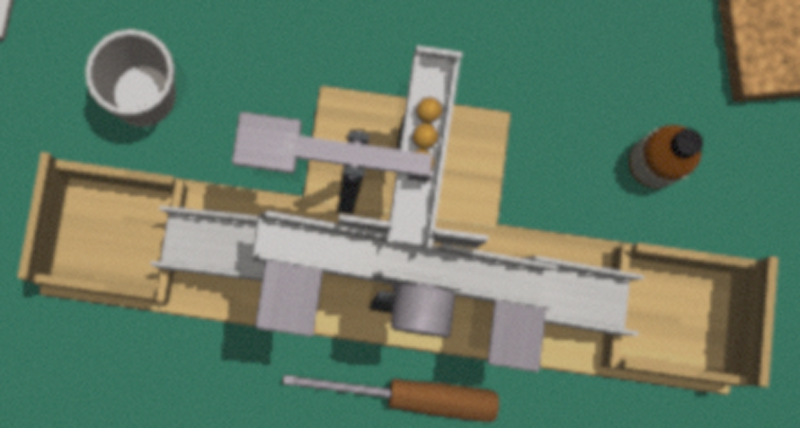

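View pics/toph.png

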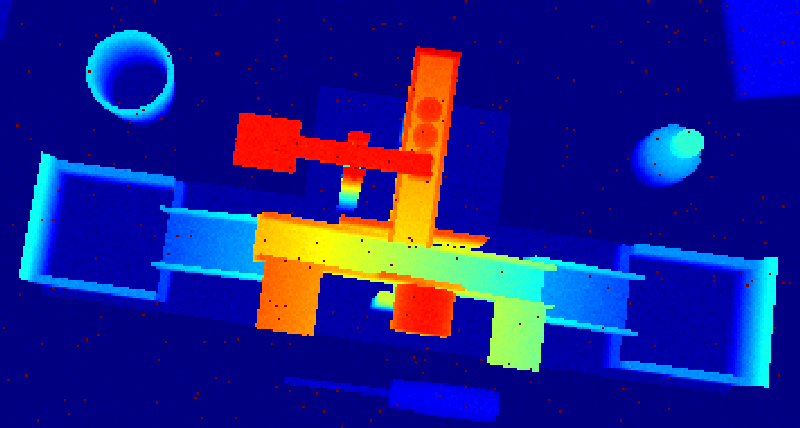

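```bash
cat >> h.py <<'E'
def blob(c,seed,zr,r=40,er=1):
    P=cloud(c);m=((P[...,2]>zr[0])&(P[...,2]<zr[1])).astype(np.uint8)
    u,v=seed;w=np.zeros_like(m);w[v-r:v+r,u-r:u+r]=1;m&=w
    # plates are pinkish grey (R>G): drop the green cloth/wood
    _,l=cv2.connectedComponents(m);m=l==l[v,u]
    return m,P
E
python3 - <<'E'
from h import *
c=dict(np.load("top0.npz"))
hsv=cv2.cvtColor(c["frame"],cv2.COLOR_BGR2HSV)
b=c["frame"].astype(int);print([b[v,u].tolist() for u,v in((308,272),(410,288),(298,203),(320,248))])
lil=((b[...,2]>b[...,1]+4)&(b[...,0]>b[...,1]+2)).astype(np.uint8)
P=cloud(c)
R={}
for n,(u,v) in dict(tabL=(308,272),tabR=(410,288),pad=(298,203)).items():
    w=np.zeros_like(lil);w[v-24:v+25,u-24:u+(17 if n=="pad" else 25)]=1
    _,l=cv2.connectedComponents(lil&w);m=(l==l[v,u])&(P[...,2]>.09)
    (cx,cy),sz,a=cv2.minAreaRect(np.argwhere(m)[:,::-1].astype(np.float32))
    uu,vv=int(round(cx)),int(round(cy));R[n]=P[vv-1:vv+2,uu-1:uu+2].reshape(-1,3).mean(0)
    print(n,m.sum(),(cx,cy),sz,a,R[n].round(4))
d=R["tabL"]-R["tabR"];yaw=-np.arctan2(d[0],d[1]);print("yaw",yaw,"dist",np.linalg.norm(d),"exp",np.hypot(163.4,46.9))
Rz=np.array([[np.cos(yaw),-np.sin(yaw)],[np.sin(yaw),np.cos(yaw)]])
for n,f in dict(tabL=(-.045,.0751),tabR=(-.045,-.0883),pad=(.06,.105)).items(): print(n,"origin",R[n][:2]-Rz@f)
E
```

```text
[[157, 152, 159], [145, 138, 145], [169, 164, 171], [195, 197, 199]]
tabL 694 (307.937744140625, 271.3525695800781) (24.66305923461914, 29.70687484741211) 6.842773914337158 [0.5265 0.0638 0.1508]
tabR 565 (408.9560241699219, 288.29339599609375) (21.95438575744629, 27.09685707092285) 8.530765533447266 [ 0.5061 -0.0979  0.1043]
pad 577 (299.69000244140625, 203.16998291015625) (29.698486328125, 21.354625701904297) 8.130102157592773 [0.6262 0.0777 0.173 ]
yaw -0.1258349014207179 dist 0.16942422489660897 exp 169.99755880600168
tabL origin [ 0.56171443 -0.01639184]
tabR origin [ 0.56177661 -0.01590035]
pad origin [ 0.55347453 -0.01891848]
```

Run:
```python
from h import *
for nm,box in (("top",None),("scene",None)):
    c=dict(np.load(nm+"0.npz"));P=cloud(c).reshape(-1,3)
    for n,q,h in(("tabL",(.526,.064),(.136,.166)),("tabR",(.506,-.098),(.09,.12)),("pad",(.628,.083),(.168,.178))):
        m=(abs(P[:,0]-q[0])<.035)&(abs(P[:,1]-q[1])<.035)&(P[:,2]>h[0])&(P[:,2]<h[1]);Q=P[m]
        if n!="pad": Q=Q[(Q[:,0]<q[0]+.012)]
        print(nm,n,m.sum(),"min",np.percentile(Q,2,axis=0).round(4),"max",np.percentile(Q,98,axis=0).round(4),"med",np.median(Q,0).round(4), "rect",cv2.minAreaRect(Q[:,:2].astype(np.float32)*1000))
```

```text
top tabL 888 min [0.5029 0.0457 0.1448] max [0.5374 0.0832 0.1572] med [0.5204 0.0639 0.1509] rect ((521.43701171875, 64.68476867675781), (38.65305709838867, 37.5180778503418), 83.19107055664062)
top tabR 770 min [ 0.4826 -0.1165  0.0977] max [ 0.5174 -0.078   0.11  ] med [ 0.5001 -0.0977  0.1041] rect ((501.3947448730469, -97.33164978027344), (38.860572814941406, 37.7840690612793), 83.41475677490234)
top pad 732 min [0.6094 0.0508 0.1698] max [0.6444 0.1013 0.1748] med [0.6259 0.0789 0.1724] rect ((626.3772583007812, 74.98345947265625), (53.78279113769531, 35.92374038696289), 83.11483001708984)
scene tabL 770 min [0.5045 0.0451 0.1459] max [0.5376 0.0835 0.158 ] med [0.5214 0.0642 0.1522] rect ((521.063232421875, 63.63531494140625), (39.84720993041992, 36.673133850097656), 83.8564682006836)
scene tabR 539 min [ 0.4841 -0.1171  0.099 ] max [ 0.5172 -0.0782  0.1114] med [ 0.5012 -0.0975  0.1054] rect ((501.16033935546875, -97.93848419189453), (39.76429748535156, 37.678707122802734), 83.95735168457031)
scene pad 704 min [0.6114 0.0502 0.1702] max [0.6464 0.1009 0.1757] med [0.6287 0.0787 0.1734] rect ((627.9420166015625, 74.65299987792969), (53.86441421508789, 36.06637191772461), 83.18095397949219)
```

Run:
```python
from bench import *
import numpy as np
q0=sense()["joint_positions"]
for y in (-.118,-.118+np.pi,-.118+np.pi/2,-.118-np.pi/2):
  for p in ((.521,.066,.30),(.521,.066,.14),(.628,.083,.30),(.628,.083,.16)):
    q=inverse_kinematics(p,[np.pi,0,y]);print(round(y,2),p,None if q is None else np.round(q,2))
```

```text
-0.12 (0.521, 0.066, 0.3) [ 0.29  0.31 -0.67  1.71  0.21  1.19 -0.55]
-0.12 (0.521, 0.066, 0.14) [ 0.2   0.47 -0.57  1.92  0.34  0.85 -0.67]
-0.12 (0.628, 0.083, 0.3) [ 0.23  0.51 -0.7   1.44  0.34  1.31 -0.61]
-0.12 (0.628, 0.083, 0.16) [ 0.17  0.61 -0.59  1.62  0.38  1.02 -0.66]
3.02 (0.521, 0.066, 0.3) [ 0.54  0.43 -1.06  1.69  0.39  1.25  2.42]
3.02 (0.521, 0.066, 0.14) [ 0.51  0.65 -1.07  1.89  0.67  1.01  2.17]
3.02 (0.628, 0.083, 0.3) [ 0.41  0.63 -1.07  1.43  0.55  1.4   2.36]
3.02 (0.628, 0.083, 0.16) [ 0.42  0.79 -1.07  1.6   0.73  1.2   2.22]
1.45 (0.521, 0.066, 0.3) [ 0.39  0.35 -0.81  1.7   0.27  1.21  0.97]
1.45 (0.521, 0.066, 0.14) [ 0.33  0.53 -0.77  1.91  0.47  0.9   0.78]
1.45 (0.628, 0.083, 0.3) [ 0.29  0.55 -0.82  1.44  0.4   1.33  0.91]
1.45 (0.628, 0.083, 0.16) [ 0.34  0.71 -0.91  1.61  0.61  1.12  0.74]
-1.69 (0.521, 0.066, 0.3) [ 0.14  0.28 -0.47  1.72  0.13  1.17 -2.05]
-1.69 (0.521, 0.066, 0.14) [ 0.03  0.43 -0.34  1.93  0.19  0.81 -2.11]
-1.69 (0.628, 0.083, 0.3) [ 0.02  0.45 -0.35  1.46  0.16  1.26 -2.04]
-1.69 (0.628, 0.083, 0.16) [-0.05  0.55 -0.25  1.65  0.16  0.96 -2.04]
```

Run:
```python
from bench import *
import numpy as np,cv2
O=[np.pi,0,-.118]
close_gripper(20)
move_ptp([.521,.066,.30],O)
print(sense()["time_s"],sense()["tool_pos"])
line_to([.521,.066,.20],v=.12)
r=line_to([.521,.066,.140],v=.05,stop_force=12)
s=sense();print(r,s["time_s"],s["tool_pos"],s["wrist_force"],tcp_to_tips)
line_to([.521,.066,.30],v=.15)
c=camera("top");cv2.imwrite("pics/top1.png",c["frame"]);np.savez("top1.npz",**c)
c=camera("scene");cv2.imwrite("pics/scene1.png",c["frame"]);np.savez("scene1.npz",**c)
print(sense()["time_s"])
```

```text
3.3167 [0.52126527 0.06468079 0.29977477]
False 5.65 [0.52122597 0.06606219 0.14031417] [ 0.82435713 -0.24866245 -0.27007712] 0.025
6.9667
```

View pics/scene1.png

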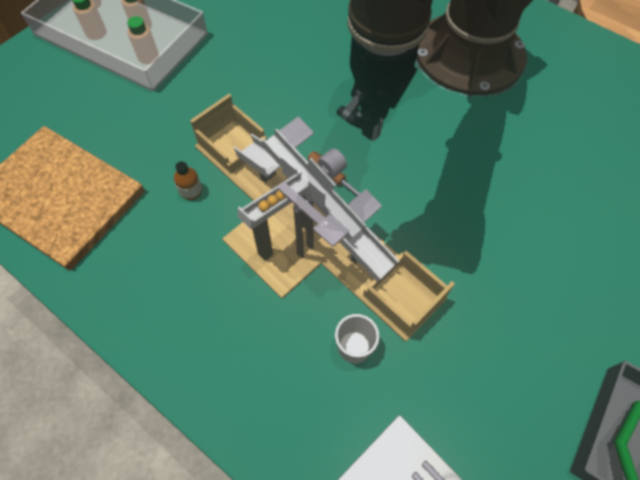

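The gate now lies left end down, the balls are still in the chute at (262–280, 200), and the right tab is raised at (295,130). The fingers look apart at (350,110) and (375,128), so I'm checking the gap and the tab heights.

Run:
```python
from bench import *
from h import *
s=sense();print(s["finger_gap"],s["time_s"],s["tool_pos"])
c=dict(np.load("scene1.npz"));P=cloud(c)
for n,(u,v) in dict(tabL=(366,204),tabR=(295,131),pad=(330,229)).items():print(n,np.median(P[v-2:v+3,u-2:u+3].reshape(-1,3),0).round(4))
cv2.imwrite("pics/s1c.png",cv2.resize(c["frame"][60:300,180:480],(750,600),interpolation=cv2.INTER_CUBIC))
```

```text
6.284303524809316e-05 6.9667 [0.52056912 0.06583306 0.29909437]
tabL [0.5254 0.0775 0.1041]
tabR [ 0.5085 -0.0867  0.1519]
pad [0.6298 0.0799 0.1738]
```

View pics/s1c.png

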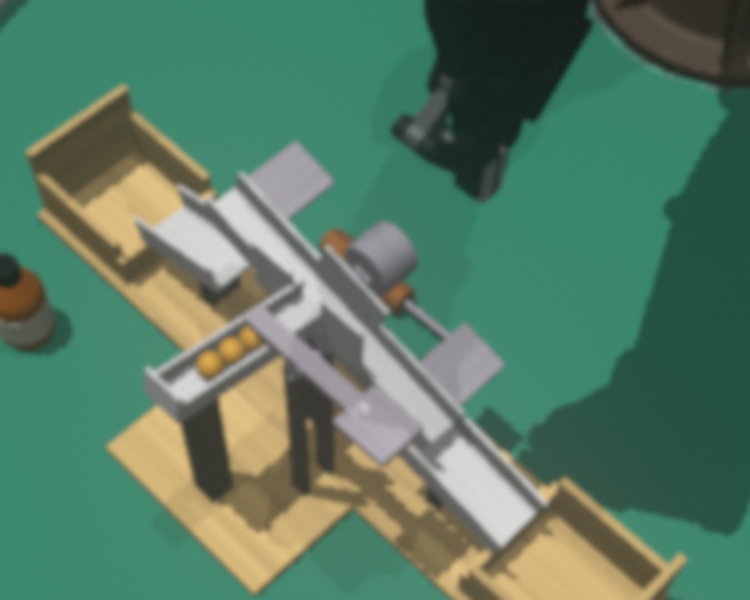

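Run:
```python
from bench import *
from h import *
c=dict(np.load("scene1.npz"))
W=np.linalg.inv(c["world_from_camera"])
for p in((.521,.066,.30),(.521,.066,.275)):
    q=W@[*p,1];print(c["cx"]+c["fx"]*q[0]/-q[2],c["cy"]-c["fy"]*q[1]/-q[2])
c=camera("wrist");cv2.imwrite("pics/w1.png",c["frame"])
```

```text
373.40807102040964 123.08925189779643
371.63759245038506 134.80799340561205
```

View pics/w1.png

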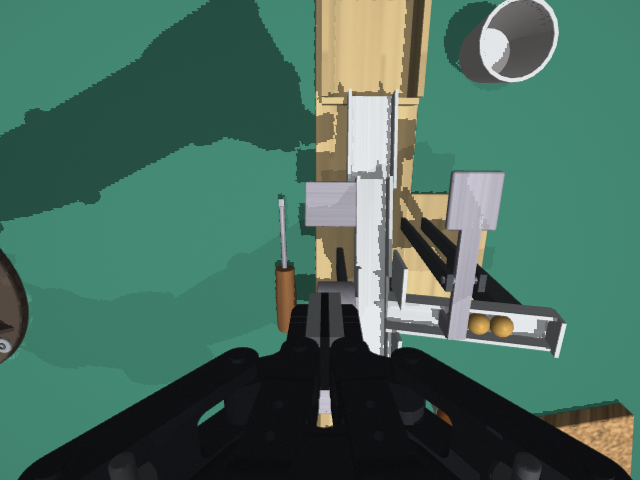

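The wrist view shows the fingers closed at (325,330), the gate tipped left, and the pad clear at (475,200). Pressing the key next.

Run:
```python
from bench import *
from h import *
O=[np.pi,0,-.118]
p=[.629,.084]
line_to(p+[.30],O,v=.12)
line_to(p+[.215],v=.12)
r=line_to(p+[.160],v=.05,stop_force=7)
s=sense();print(r,s["time_s"],s["tool_pos"],s["wrist_force"])
dwell(2.0)
c=camera("scene");cv2.imwrite("pics/s2.png",c["frame"])
dwell(1.0)
c=camera("scene");cv2.imwrite("pics/s3.png",c["frame"][60:360,180:580])
s=sense();print(s["time_s"],s["tool_pos"],s["wrist_force"])
```

```text
True 9.8083 [0.62906713 0.08403775 0.16803321] [-2.63971528  0.85693012 10.16021022]
12.9083 [0.62903691 0.08405402 0.16809532] [-1.57711713  0.07672194  8.47042158]
```

View pics/s3.png

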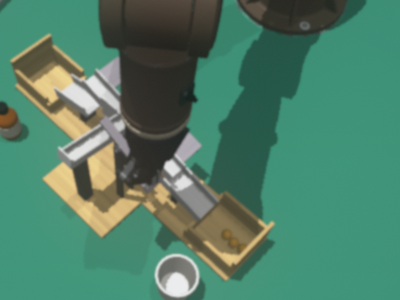

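The key is at its hard end, the chute at (95,140) is empty and balls lie in the left tray near (230,238). I'll let go, back off and count them.

Run:
```python
from bench import *
from h import *
O=[np.pi,0,-.118]
line_to([.629,.084,.30],v=.15)
move_ptp([.42,-.30,.33],O)
dwell(.5)
T=[]
for n in("top","scene"):
    c=camera(n);cv2.imwrite(f"pics/{n}4.png",c["frame"]);P=cloud(c)
    if n=="top":
        f=c["frame"][180:310,180:540];cv2.imwrite("pics/top4c.png",cv2.resize(f,(800,289),interpolation=cv2.INTER_CUBIC))
        for k,(u,v) in dict(tabL=(302,274),tabR=(404,288),pad=(298,203),cup=(260,175),dye=(485,203)).items():print(k,np.median(P[v-2:v+3,u-2:u+3].reshape(-1,3),0).round(4))
        np.savez("top4.npz",**c)
    else:
        cv2.imwrite("pics/scene4c.png",cv2.resize(c["frame"][80:340,180:480],(690,598),interpolation=cv2.INTER_CUBIC))
print(sense()["time_s"],sense()["tool_pos"])
```

```text
tabL [0.5248 0.0742 0.1047]
tabR [ 0.504  -0.0812  0.1497]
pad [0.6263 0.0807 0.1724]
cup [ 7.175e-01  1.620e-01 -1.000e-04]
dye [ 0.6529 -0.232   0.0844]
16.15 [ 0.4200148  -0.29999313  0.33000973]
```

View pics/top4c.png

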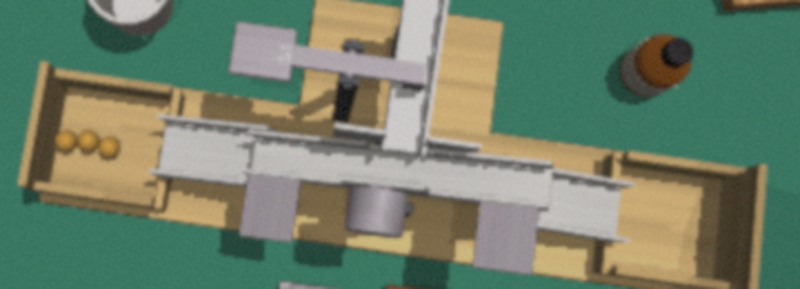

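View pics/scene4c.png

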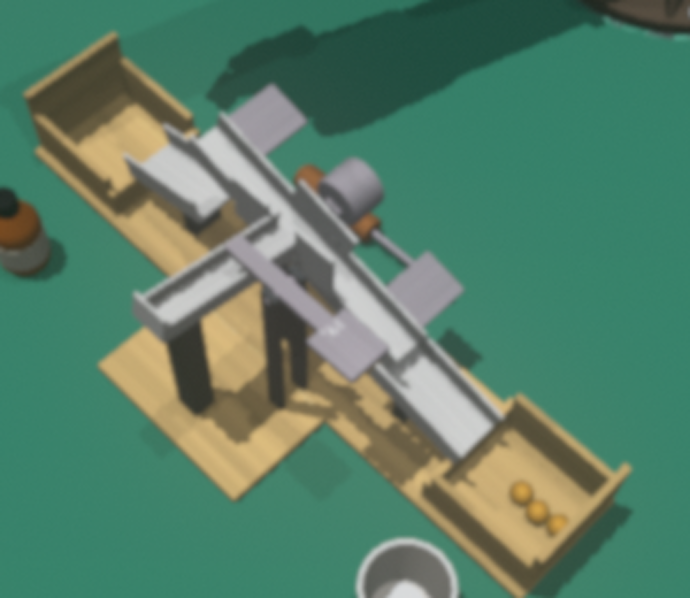

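Run:
```python
from bench import *
from h import *
def balls(c):
    P=cloud(c);h=cv2.cvtColor(c["frame"],cv2.COLOR_BGR2HSV)
    m=cv2.inRange(h,(8,150,120),(28,255,255));m[:,:195]=0;m[:,255:]=0;m[:215]=0;m[270:]=0
    m[(P[...,2]<.018)|(P[...,2]>.04)]=0
    return m.sum()//255,P[m>0].min(0).round(4),P[m>0].max(0).round(4),np.median(P[m>0],0).round(4)
dwell(1.5)
print(balls(dict(np.load("top4.npz"))));print(balls(camera("top")));print(sense()["time_s"])
hand_in()
```

```text
(np.uint64(168), array([0.5725, 0.204 , 0.0185]), array([0.5904, 0.2539, 0.0275]), array([0.5814, 0.2274, 0.0233]))
(np.uint64(168), array([0.5723, 0.2041, 0.0181]), array([0.5903, 0.253 , 0.0281]), array([0.5812, 0.2273, 0.0234]))
17.7
the job is handed in; nothing more can be done
```

The job is done and handed in at about 17.7 s; `hand_in` gives no verdict. The gate started tipped to the right. I pushed the raised left tab down with the closed fingers until the gate fell over to the left, with all the balls still in the chute. I then pressed the key pad to its hard end, held it for about 3 s, let go and moved the arm clear.

**Last checks from the camera images:**
- **Gate:** the left tab is at 105 mm and the right tab at 150 mm, so it lies left end down.
- **Key:** the pad is back at 172 mm, its rest height.
- **Balls:** all three lie in the left tray. Their tops are about 28 mm high, and their world y is 0.204–0.253 m, or more than 0.21 m from the feeder's middle. Two pictures taken about 1.5 s apart agreed within 1 mm, so they were at rest.
- **Bystanders:** the bottle measured the same as before. I did not re-measure the cup or the screwdriver; both looked to be in their old places.

**One disagreement:** my first colour-mask estimates of the feeder origin, from the tabs and from the key pad, differed by 8 mm. I used the tab and pad positions that both fixed cameras agreed on to about 2 mm instead. The fingers landed on both plates.

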